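Load the bench reader through its push-push drawer

TASK

The sample drawer of the bench reader is shut on its push-push catch. Push the drawer's front in so that the catch lets go and the drawer springs fully open, stand the smallest of the three screw-capped bottles at the left upright and fully home in the round cup of the drawer, then push the drawer back in until the catch holds it shut by itself. Feel for the end stop and never press on the reader with more than 16 N, and leave the two other bottles where they stand.

Things in the scene. Friction and masses are not known exactly. Their poses are not given: they have to be found in the camera images.
- reader: Bench sample reader, fixed: light grey box 150 (x) x 156 (y) x 120 (z) mm on the bench. Origin at the centre of its underside, z up. Its front face, 75 mm from the origin, looks along its own -x axis, roughly at the robot. The drawer bay is the left part of the front (middle at y = +26 mm), the strip with display and keys the right part. The drawer slides along the reader's x axis.
- catch (a point): Push-push catch, hidden in the bay 125 mm behind the front face. To release: push the shut drawer further in to its end stop, then back off; it follows the hand out (0.15 m/s) and opens fully by itself. To lock: push the open drawer in to the end stop, then back off; it springs out a little into the catch. A push short of the stop changes nothing. The stop lies at another depth in every reader.
- drawer (a joint): How far the drawer stands out (m): 0.005 shut and caught, 0.070 fully open. The end stop lies anywhere from 0 to -0.0054, differs between readers and shows in no listed pose. Sprung outwards: it takes 2.5 N when open, 5 to 6 N near the end. The catch switches 0.3 to 1.5 mm before the stop, stiff rubber (15 N/mm): a slow push that builds up to 10 to 13 N always switches it, one below 7 N may not.
- push_pad (a point): Middle of the drawer's flat front face, on its ribbed dark thumb pad, at z = 75 mm; it moves with the drawer. The front is 76 mm wide and 90 mm tall, from z = 14 to 104 mm. Even with the drawer at its end stop the front stands at least 4 mm proud of the reader's front face. Axes as the reader's: pushing in is +x.
- cup_floor (a point): Centre of the flat floor of the round cup in the drawer, z = 24 mm. Cup: hole 39.5 mm wide, 14 mm deep, 2 mm chamfer, in a black block 60 (x) x 64 (y) mm with its top at z = 38 mm. Its axis is 53 mm behind the front face of the drawer and 37 mm behind that front's back (which reaches up to z = 104 mm). Drawer open: axis 27 mm before the reader's front face, whose top is at z = 120 mm.
- sample_bottle: The bottle to load, the smallest of three capped bottles standing on the bench at the left, over 90 mm apart: round, 37 mm wide, 72 mm tall, 55 to 100 g. Body up to 40 mm, neck 22 mm wide from 40 to 57 mm, ribbed screw cap 28 mm wide from 57 to 72 mm. Origin at the centre of its underside, z up.
- middle_bottle: Bystander: the same shape but larger, 43 mm wide and 84 mm tall, too wide for the cup. Origin at the centre of its underside.
- big_bottle: Bystander: clear glass bottle with a screw cap, 56 mm wide and 102 mm tall. Origin at the centre of its underside.
There are look-alikes about, which are no part of the job. Leave any black or pink look-alike of the sample_bottle alone.

How it is judged:
On the way, in this order (a step that is already met when the one before it is completed fails the run):
1. the catch is released and the drawer stands open at least 60 mm (value of joint drawer above 0.06 m), for 0.1 s.
2. the small bottle stands fully home in the cup of the open drawer (drawer out at least 40 mm) (value of joint drawer above 0.04 m and horizontal distance between sample_bottle and cup_floor below 0.004 m and z of sample_bottle in the frame of cup_floor below 0.003 m and angle between sample_bottle's own z axis and vertical below 0.1 rad), for 0.2 s.
3. the drawer is caught shut and nothing of the robot touches the reader (value of joint drawer between 0.003 and 0.0075 m and contact force between each of the arm, the fingers and reader below 0.2 N), for 0.3 s.
At the end, for the whole second after the job is handed in: The drawer is held shut by its catch alone (standing out 3 to 7.5 mm), with the small bottle upright (within 0.1 rad), at rest and fully home in its cup (within 3 mm of the floor and 4 mm of the axis) (value of joint drawer between 0.003 and 0.0075 m and horizontal distance between sample_bottle and cup_floor below 0.004 m and z of sample_bottle in the frame of cup_floor below 0.003 m and angle between sample_bottle's own z axis and vertical below 0.1 rad and linear speed of sample_bottle below 0.02 m/s); the robot touches nothing.
It fails at once if the robot presses on the reader or its drawer with more than 16 N (contact force between any of the arm, the fingers and reader above 16 N).
It fails at once if one of the two other bottles is moved by more than 20 mm or tipped (distance of any of middle_bottle, big_bottle from where it was at the start of the episode above 0.02 m or angle between any of middle_bottle, big_bottle's own z axis and vertical above 0.3 rad).
It also fails if it takes over 72 s, if anything falls off the work surface, if the arm or the gripper's body presses on something with over 40 N, if the wrist force passes 120 N, or if a joint passes its speed limit or range.

ROBOT

A 6-joint arm with a two-finger parallel gripper is mounted at the origin on a cart in front of the work surface, level with it; the furniture and walls round the work are solid. World frame = base frame: x ahead of the robot, y to its left, z up, the work surface at z = 0. Lengths are in m, angles in rad, forces in N, time in s.
With the tool pointing down it reaches from about 0.375 to 0.975 m from the base axis. Payload 3.8 kg.
Tool frame: the origin (TCP) lies on the centre line of the jaws, within the pads' length; the fingertips stand 22 mm ahead of it and the grasp point (between the pads) lies 3 mm ahead of it; x points along the fingers, y is the direction in which the jaws open and shut, and the axes are right-handed (so a half turn about x gives the same grasp; the last joint's range is limited). The gripper opens to 85 mm and grips with 20 to 120 N. Pads are 22 mm wide; open, the fingers measure 114 mm over their backs; the gripper's body (76 mm by 85 mm) begins 54 mm behind the grasp point. The pads swing forward as they close: fully open they stand 13 mm farther back than shut.
Start: joints at [-1.363, 0.264, 1.604, -0, 1.274, -0.037], TCP at [0.164, -0.655, 0.253] pointing down, gripper open.
Joint ranges: [-2.63, 2.63], [-0.94, 2.18], [0.31, 2.57], [-1.31, 4.45], [0, 2.66], [-2.55, 2.55]. Speed limits (rad/s): [2.57, 2.57, 3.14, 3.14, 3.14, 3.14].

INTERFACE

Orientations are given as a rotation vector (axis times angle).
In Python, from workcell import monitor, eyes, finish_job gives the robot as it stands. The module is installed in compiled form; this text tells all that it offers.
- The arm moves only by the tool play_rows, never from a script. Its argument "deltas" is a list of rows, each an object of numbers: "wx", "wy", "wz": the turn, a rotation vector about the world's x, y, z in degrees; "x", "y", "z": the shift along the world's x, y, z in mm; "fingers": the closure, from -1 (fully open) to 1 (shut), so that 0 is half open. A call has 1 to 20 rows; each row is the pose to reach, as a shift and turn from the pose commanded when the call began; what a row does not reach only later rows make up. A row lasts 1/8 s, in which the tool goes at most 62.5 mm and 10.7 degrees, less where a joint would pass 70% of its speed; a pose out of reach is approached as far as the arm can. A call with a gripper value outside its range is refused whole. The fingers move at their own pace and stop on an object; "grip_force" is the grip in N (left out, the last holds). Time passes only in rows, so rows that repeat a pose let the fingers close. It gives the time, the measured TCP pose, the force and the opening at its end, in the units of the state.
- monitor.read_state(): the state, without advancing time (a new reading comes with each control period).
- eyes.read_camera(name): name is "scene" or "top" or "wrist"; returns a dict with "frame" (400x640x3 uint8, red, green, blue), "depth" (400x640 float32, m along the optical axis (not along the pixel's ray), 0 where there is no reading), "K" (3x3 intrinsics, pixels), "view" (4x4, takes a point from world to camera coordinates); the wrist camera has in their place "tool_from_camera" (4x4, takes a point from camera to tool coordinates, whose origin is the TCP and whose axes are the tool frame's). Camera axes: x right, y down, z forward; pixel columns grow to the right and rows downward; lengths in m; the calibration is good to about 2 mm. A picture is of the moment at which its call begins: read the wrist's pose just before it.
- finish_job(): hands the job in, once; it reports no verdict.
The state is a dict: "time": time; "q": joint angles; "joint_vel": joint speeds; "joint_torque": joint torques, N m; "tool_pos": TCP position; "tcp_rot": TCP orientation; "wrist_force": force on the tool from outside, world axes, zero at the start; "torque": the same for the moment, N m; "width": opening from 0.0 (shut) to 1.0 (fully open).
Only numpy, scipy, OpenCV 4.12 (cv2) and the standard library are available. Lean on these libraries where they do the work, as an engineer would, in place of code of your own. Each camera call takes 0.05 s, during which the arm holds its last target.

## Working session

There is one attempt and no reset: what is moved stays moved. The work goes in short steps, Python scripts to look and compute and a tool call to move; the robot and the scene stay as the last step left them, time stands still between calls to the robot, and variables do not carry over. Pictures are saved under pics/ and viewed, and the job is handed in when it is done.

Besides the shell and the picture viewer there is one more tool, called as a command line: name --argument value ..., lists and objects as JSON in quotes. play_rows: Moves the arm, as the interface text tells. Its arguments: {"type":"object","properties":{"deltas":{"type":"array"},"grip_force":{"type":"number"}},"required":["deltas"]}

```bash
mkdir -p pics; cat > h.py <<'E'
import numpy as np, cv2
from workcell import monitor, eyes
from scipy.spatial.transform import Rotation as R
def cap(n):
    s=monitor.read_state(); d=eyes.read_camera(n)
    if n=='wrist':
        T=np.eye(4);T[:3,:3]=R.from_rotvec(s['tcp_rot']).as_matrix();T[:3,3]=s['tool_pos']
        d['c2w']=T@d['tool_from_camera']
    else: d['c2w']=np.linalg.inv(d['view'])
    return d
def cloud(d):
    z=d['depth'];v,u=np.mgrid[:z.shape[0],:z.shape[1]];K=d['K']
    p=np.stack([(u-K[0,2])/K[0,0]*z,(v-K[1,2])/K[1,1]*z,z],-1)
    p=p@d['c2w'][:3,:3].T+d['c2w'][:3,3]; p[z<=0]=np.nan
    return p
def save(d,f): cv2.imwrite(f,d['frame'][...,::-1])
E
python3 - <<'E'
from h import *
import pickle
for n in('scene','top'):
    d=cap(n);save(d,f'pics/{n}0.png');pickle.dump(d,open(n+'0.pkl','wb'));print(n,d['c2w'].round(3).tolist(),d['K'].tolist())
print(monitor.read_state())
E
```

```text
scene [[-0.583, -0.342, 0.737, -0.247], [-0.813, 0.236, -0.533, 0.677], [0.009, -0.909, -0.416, 0.536], [0.0, 0.0, 0.0, 1.0]] [[425.4625051363066, 0.0, 325.19443159967744], [0.0, 425.4625051363066, 191.30021209101932], [0.0, 0.0, 1.0]]
top [[-0.002, -0.996, 0.093, 0.447], [-1.0, 0.002, -0.005, 0.14], [0.004, -0.093, -0.996, 1.005], [0.0, 0.0, 0.0, 1.0]] [[458.49495603389187, 0.0, 324.16028875834303], [0.0, 458.49495603389187, 195.68293119764488], [0.0, 0.0, 1.0]]
{'time': 0.1, 'q': array([-1.36292364e+00,  2.64668388e-01,  1.60521661e+00, -8.58599511e-06,
        1.27368455e+00, -3.68771566e-02]), 'joint_vel': array([-0.00012651, -0.00187026, -0.00210132, -0.00028743, -0.00059098,
        0.00185171]), 'joint_torque': array([ 1.35420628e-04, -5.16706181e+01, -3.68590593e+01, -3.58013779e-05,
        6.35395671e-03,  2.01610214e-05]), 'tool_pos': array([ 0.16344852, -0.6542943 ,  0.25210407]), 'tcp_rot': array([ 2.09199536,  0.2593943 , -2.09236845]), 'wrist_force': array([ 0.75501098, -0.37197442,  0.20736853]), 'torque': array([-0.02054185,  0.02748171,  0.00630171]), 'width': 1.002808544333455}
```

```bash
ls pics
```

```text
scene0.png
top0.png
```

View pics/scene0.png

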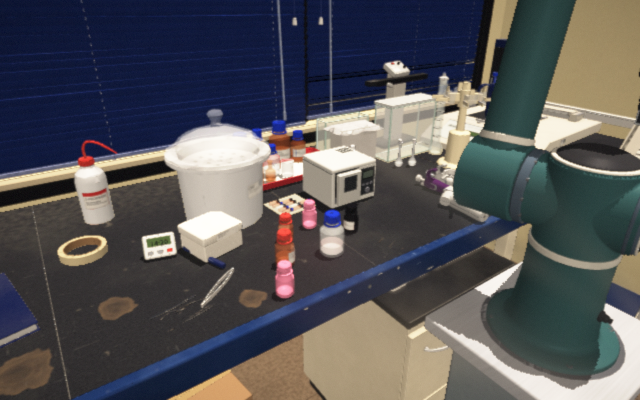

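View pics/top0.png

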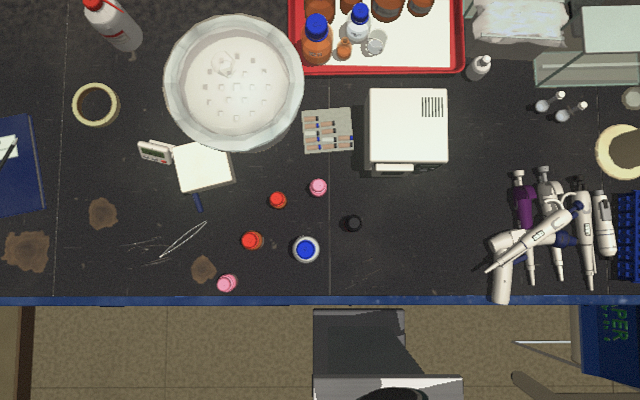

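Candidates in the top view: red-capped (277,200), red-capped (252,240), pink (318,187) and (228,284), black (354,223), and blue-capped glass (306,250), which is the big bottle. Pink and black are look-alikes, so the sample bottle is the smaller of the two red ones. I'll measure both and the reader.

```bash
python3 - <<'E'
from h import *
import pickle
d=pickle.load(open('top0.pkl','rb'));p=cloud(d)
for n,(u,v) in dict(redA=(277,200),redB=(252,240),pinkA=(318,187),pinkB=(228,284),black=(354,223),big=(306,250)).items():
    w=p[v-16:v+17,u-16:u+17].reshape(-1,3); w=w[w[:,2]>0.02]
    zt=np.percentile(w[:,2],97); t=w[w[:,2]>zt-0.006]
    c=(t[:,:2].max(0)+t[:,:2].min(0))/2
    print(n,'ztop',zt.round(4),'c',t[:,:2].mean(0).round(4),c.round(4),'ext',np.ptp(t[:,:2],axis=0).round(4),len(t))
# reader top
m=(abs(p[...,2]-0.120)<0.006); m[:80]=0;m[180:]=0;m[:,:355]=0;m[:,460:]=0
r=cv2.minAreaRect((p[m][:,:2]*1000).astype(np.float32));print('reader top',r,np.median(p[m][:,2]),cv2.boxPoints(r))
# stuff in front (drawer front top z~0.104)
w=p[155:185,360:460].reshape(-1,3)
k=(w[:,2]>.09)&(w[:,2]<.112)
r2=cv2.minAreaRect((w[k][:,:2]*1000).astype(np.float32));print('drawer top',r2,np.median(w[k][:,2]))
print(p[np.arange(150,185,2),400].round(4))
f=d['frame'][140:310,200:460];cv2.imwrite('pics/crop0.png',cv2.resize(f,None,fx=3,fy=3,interpolation=2)[...,::-1])
s=pickle.load(open('scene0.pkl','rb'));f=s['frame'][130:310,240:400];cv2.imwrite('pics/crop1.png',cv2.resize(f,None,fx=3.3,fy=3.3,interpolation=2)[...,::-1])
E
```

```text
redA ztop 0.074 c [0.5291 0.233 ] [0.529  0.2338] ext [0.0248 0.0248] 133
redB ztop 0.0856 c [0.4439 0.2861] [0.4437 0.2862] ext [0.0279 0.0283] 168
pinkA ztop 0.0738 c [0.5562 0.148 ] [0.5557 0.148 ] ext [0.0249 0.0247] 130
pinkB ztop 0.0745 c [0.356  0.3375] [0.3558 0.3384] ext [0.024 0.026] 131
black ztop 0.0741 c [0.4788 0.0743] [0.4787 0.0746] ext [0.0264 0.0247] 129
big ztop 0.1037 c [0.4257 0.1731] [0.425  0.1733] ext [0.0331 0.0316] 243
reader top ((670.2379760742188, -30.944412231445312), (156.15911865234375, 149.60287475585938), 89.56439208984375) 0.12030313053937253 [[ 594.8451   -108.45302 ]
 [ 744.4436   -109.59041 ]
 [ 745.63086    46.564194]
 [ 596.03235    47.701584]]
drawer top ((589.9410400390625, -28.765968322753906), (156.06690979003906, 30.5877628326416), 83.82379150390625) 0.10344160783997547
[[ 6.186e-01 -1.310e-02  1.200e-01]
 [ 6.143e-01 -1.280e-02  1.214e-01]
 [ 6.105e-01 -1.280e-02  1.211e-01]
 [ 6.069e-01 -1.310e-02  1.190e-01]
 [ 6.029e-01 -1.300e-02  1.192e-01]
 [ 5.988e-01 -1.280e-02  1.200e-01]
 [ 5.958e-01 -1.370e-02  1.139e-01]
 [ 5.936e-01 -1.550e-02  1.031e-01]
 [ 5.892e-01 -1.510e-02  1.054e-01]
 [ 5.852e-01 -1.490e-02  1.058e-01]
 [ 5.819e-01 -1.570e-02  1.007e-01]
 [ 5.802e-01 -1.840e-02  8.480e-02]
 [ 5.802e-01 -2.330e-02  5.560e-02]
 [ 5.806e-01 -2.910e-02  2.170e-02]
 [ 5.792e-01 -3.280e-02 -2.000e-04]
 [ 5.749e-01 -3.300e-02 -1.900e-03]
 [ 5.702e-01 -3.260e-02 -1.000e-04]
 [ 5.656e-01 -3.230e-02  1.300e-03]]
```

View pics/crop0.png

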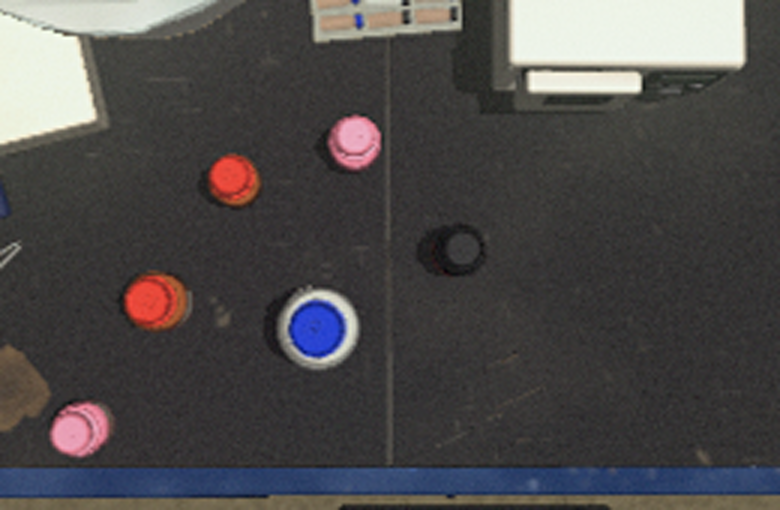

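View pics/crop1.png

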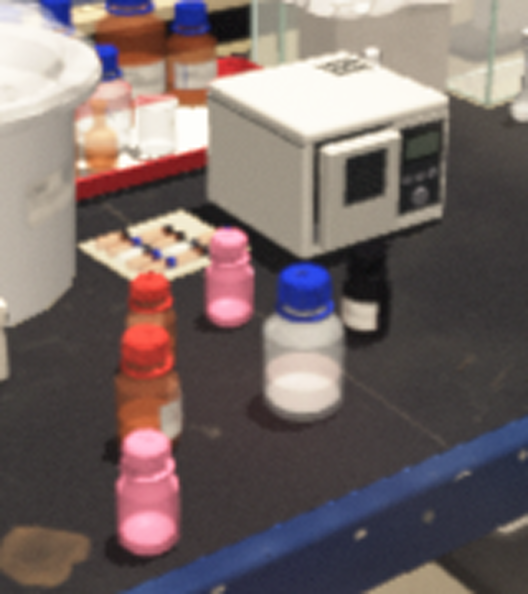

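```bash
python3 - <<'E'
from h import *
import pickle
s=monitor.read_state();print(R.from_rotvec(s['tcp_rot']).as_matrix().round(3))
p=cloud(pickle.load(open('top0.pkl','rb')))
q=p.reshape(-1,3)
for x0 in np.arange(.35,.8,.05):
    print(round(x0,2),[ (round(float(np.nanmax(w[:,2])),2) if len(w:=q[(abs(q[:,0]-x0-.025)<.025)&(abs(q[:,1]-y0-.05)<.05)]) else None) for y0 in np.arange(-.6,.5,.1)])
E
```

```text
[[-0.     0.242 -0.97 ]
 [ 0.002 -0.97  -0.242]
 [-1.    -0.002 -0.   ]]
0.35 [0.06, 0.06, 0.02, 0.06, 0.05, 0.0, 0.01, 0.06, 0.01, 0.08, 0.01]
0.4 [0.06, 0.04, 0.06, 0.06, 0.01, 0.01, 0.01, 0.11, 0.09, 0.08, 0.01]
0.45 [0.06, 0.04, 0.07, 0.06, 0.01, 0.01, 0.08, 0.07, 0.09, 0.05, 0.01]
0.5 [0.06, 0.06, 0.07, 0.07, 0.01, 0.01, 0.01, 0.08, 0.08, 0.06, 0.07]
0.55 [0.06, 0.04, 0.07, 0.06, 0.12, 0.12, 0.12, 0.08, 0.01, 0.07, 0.07]
0.6 [0.09, 0.11, 0.03, 0.01, 0.12, 0.13, 0.13, 0.02, 0.23, 0.23, 0.07]
0.65 [0.1, 0.1, 0.01, 0.01, 0.12, 0.13, 0.13, 0.2, 0.25, 0.25, 0.2]
0.7 [0.04, 0.09, 0.1, 0.01, 0.12, 0.13, 0.13, 0.21, 0.29, 0.29, 0.21]
0.75 [0.11, 0.21, 0.21, 0.05, 0.02, 0.01, 0.01, 0.2, 0.28, 0.28, 0.21]
```

Red A at (0.529, 0.234) is 72–74 mm tall against 85 mm for red B, so red A is the sample bottle. The drawer front is at x≈0.580, y≈-0.005. I'm moving to stand in front of it with the fingers shut.

play_rows --deltas '[{"x":356,"y":650,"z":0,"wz":-14.4,"fingers":1},{"x":356,"y":650,"z":0,"wz":-14.4,"fingers":1},{"x":356,"y":650,"z":0,"wz":-14.4,"fingers":1},{"x":356,"y":650,"z":0,"wz":-14.4,"fingers":1},{"x":356,"y":650,"z":0,"wz":-14.4,"fingers":1},{"x":356,"y":650,"z":0,"wz":-14.4,"fingers":1},{"x":356,"y":650,"z":0,"wz":-14.4,"fingers":1},{"x":356,"y":650,"z":0,"wz":-14.4,"fingers":1},{"x":356,"y":650,"z":0,"wz":-14.4,"fingers":1},{"x":356,"y":650,"z":0,"wz":-14.4,"fingers":1},{"x":356,"y":650,"z":0,"wz":-14.4,"fingers":1},{"x":356,"y":650,"z":0,"wz":-14.4,"fingers":1},{"x":356,"y":650,"z":0,"wz":-14.4,"fingers":1},{"x":356,"y":650,"z":0,"wz":-14.4,"fingers":1},{"x":356,"y":650,"z":0,"wz":-14.4,"fingers":1},{"x":356,"y":650,"z":0,"wz":-14.4,"fingers":1}]' --grip_force 30

```text
schema error: expected keys wx, wy, wz, x, y, z, fingers
```

All seven keys are required in each row.

play_rows --deltas '[{"x":356,"y":650,"z":0,"wx":0,"wy":0,"wz":-14.4,"fingers":1},{"x":356,"y":650,"z":0,"wx":0,"wy":0,"wz":-14.4,"fingers":1},{"x":356,"y":650,"z":0,"wx":0,"wy":0,"wz":-14.4,"fingers":1},{"x":356,"y":650,"z":0,"wx":0,"wy":0,"wz":-14.4,"fingers":1},{"x":356,"y":650,"z":0,"wx":0,"wy":0,"wz":-14.4,"fingers":1},{"x":356,"y":650,"z":0,"wx":0,"wy":0,"wz":-14.4,"fingers":1},{"x":356,"y":650,"z":0,"wx":0,"wy":0,"wz":-14.4,"fingers":1},{"x":356,"y":650,"z":0,"wx":0,"wy":0,"wz":-14.4,"fingers":1},{"x":356,"y":650,"z":0,"wx":0,"wy":0,"wz":-14.4,"fingers":1},{"x":356,"y":650,"z":0,"wx":0,"wy":0,"wz":-14.4,"fingers":1},{"x":356,"y":650,"z":0,"wx":0,"wy":0,"wz":-14.4,"fingers":1},{"x":356,"y":650,"z":0,"wx":0,"wy":0,"wz":-14.4,"fingers":1},{"x":356,"y":650,"z":0,"wx":0,"wy":0,"wz":-14.4,"fingers":1},{"x":356,"y":650,"z":0,"wx":0,"wy":0,"wz":-14.4,"fingers":1}]' --grip_force 30

```text
time: 1.85
tool_pos: [0.519, -0.0049, 0.2527]
tcp_rot: [-2.217, 0.007, 2.221]
wrist_force: [-0.9, -0.4, 0.4]
width: -0.002
```

play_rows --deltas '[{"x":0,"y":0,"z":-60,"wx":0,"wy":0,"wz":0,"fingers":1},{"x":0,"y":0,"z":-110,"wx":0,"wy":0,"wz":0,"fingers":1},{"x":0,"y":0,"z":-150,"wx":0,"wy":0,"wz":0,"fingers":1},{"x":0,"y":0,"z":-165,"wx":0,"wy":0,"wz":0,"fingers":1},{"x":15,"y":0,"z":-165,"wx":0,"wy":0,"wz":0,"fingers":1},{"x":30,"y":0,"z":-165,"wx":0,"wy":0,"wz":0,"fingers":1},{"x":33,"y":0,"z":-165,"wx":0,"wy":0,"wz":0,"fingers":1},{"x":33,"y":0,"z":-165,"wx":0,"wy":0,"wz":0,"fingers":1},{"x":33,"y":0,"z":-165,"wx":0,"wy":0,"wz":0,"fingers":1}]'

```text
time: 2.98
tool_pos: [0.5525, -0.0048, 0.0886]
tcp_rot: [-2.218, 0.007, 2.218]
wrist_force: [-0.7, 0.3, 0.2]
width: 0.001
```

```bash
python3 - <<'E'
from h import *
d=cap('scene');f=d['frame'][60:260,240:440];cv2.imwrite('pics/s1.png',cv2.resize(f,None,fx=3,fy=3,interpolation=2)[...,::-1])
for i in range(3): print(monitor.read_state()['wrist_force'],monitor.read_state()['tool_pos']); cap('top')
E
```

```text
[-0.22121721 -0.18676486 -0.41633435] [ 0.55229418 -0.00473129  0.08843115]
[ 0.9253537  -0.14359159 -0.23071465] [ 0.5521807  -0.00477082  0.08830897]
[-0.19284571 -0.70003547 -0.07163848] [ 0.55218752 -0.00474157  0.08827495]
```

View pics/s1.png

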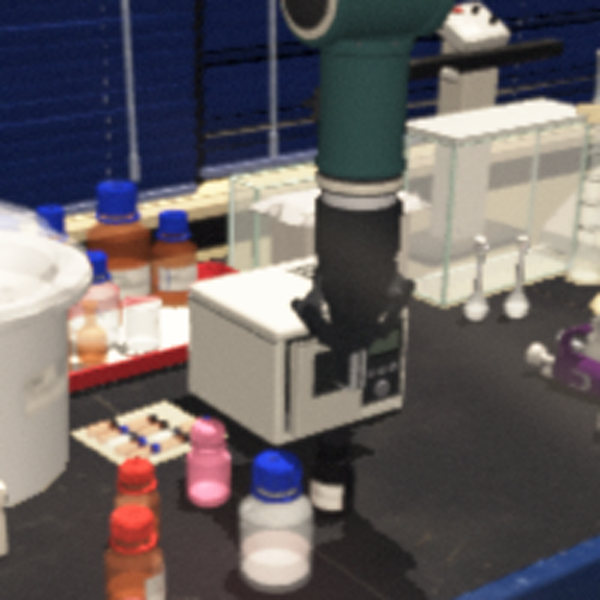

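The shut fingers hang in front of the dark pad, and the force noise is about 0.5 N. Advancing gently.

play_rows --deltas '[{"x":4,"y":0,"z":0,"wx":0,"wy":0,"wz":0,"fingers":1},{"x":8,"y":0,"z":0,"wx":0,"wy":0,"wz":0,"fingers":1},{"x":10,"y":0,"z":0,"wx":0,"wy":0,"wz":0,"fingers":1},{"x":12,"y":0,"z":0,"wx":0,"wy":0,"wz":0,"fingers":1},{"x":13,"y":0,"z":0,"wx":0,"wy":0,"wz":0,"fingers":1},{"x":13,"y":0,"z":0,"wx":0,"wy":0,"wz":0,"fingers":1}]'

```text
time: 3.92
tool_pos: [0.5656, -0.0049, 0.0882]
tcp_rot: [-2.218, 0.007, 2.218]
wrist_force: [0.3, -0.3, 0.8]
width: -0.002
```

play_rows --deltas '[{"x":0.5,"y":0,"z":0,"wx":0,"wy":0,"wz":0,"fingers":1},{"x":1,"y":0,"z":0,"wx":0,"wy":0,"wz":0,"fingers":1},{"x":1.5,"y":0,"z":0,"wx":0,"wy":0,"wz":0,"fingers":1},{"x":2,"y":0,"z":0,"wx":0,"wy":0,"wz":0,"fingers":1},{"x":2,"y":0,"z":0,"wx":0,"wy":0,"wz":0,"fingers":1}]'

```text
time: 4.55
tool_pos: [0.5674, -0.0049, 0.0883]
tcp_rot: [-2.218, 0.007, 2.219]
wrist_force: [-0.6, -1.3, 0.6]
width: 0.003
```

play_rows --deltas '[{"x":0.5,"y":0,"z":0,"wx":0,"wy":0,"wz":0,"fingers":1},{"x":1,"y":0,"z":0,"wx":0,"wy":0,"wz":0,"fingers":1},{"x":1.5,"y":0,"z":0,"wx":0,"wy":0,"wz":0,"fingers":1},{"x":1.5,"y":0,"z":0,"wx":0,"wy":0,"wz":0,"fingers":1}]'

```text
time: 5.05
tool_pos: [0.568, -0.0049, 0.088]
tcp_rot: [-2.216, 0.007, 2.221]
wrist_force: [-4.7, -0.2, 2.9]
width: -0.001
```

play_rows --deltas '[{"x":0.5,"y":0,"z":0,"wx":0,"wy":0,"wz":0,"fingers":1},{"x":1,"y":0,"z":0,"wx":0,"wy":0,"wz":0,"fingers":1},{"x":1,"y":0,"z":0,"wx":0,"wy":0,"wz":0,"fingers":1}]'

```text
time: 5.42
tool_pos: [0.569, -0.0049, 0.088]
tcp_rot: [-2.216, 0.007, 2.221]
wrist_force: [-3.8, 0.5, 3.9]
width: 0.002
```

play_rows --deltas '[{"x":0.5,"y":0,"z":0,"wx":0,"wy":0,"wz":0,"fingers":1},{"x":1,"y":0,"z":0,"wx":0,"wy":0,"wz":0,"fingers":1},{"x":1.5,"y":0,"z":0,"wx":0,"wy":0,"wz":0,"fingers":1},{"x":2,"y":0,"z":0,"wx":0,"wy":0,"wz":0,"fingers":1},{"x":2,"y":0,"z":0,"wx":0,"wy":0,"wz":0,"fingers":1}]'

```text
time: 6.05
tool_pos: [0.5709, -0.0049, 0.088]
tcp_rot: [-2.215, 0.007, 2.221]
wrist_force: [-6.0, 0.0, 3.9]
width: -0.006
```

play_rows --deltas '[{"x":0.4,"y":0,"z":0,"wx":0,"wy":0,"wz":0,"fingers":1},{"x":0.8,"y":0,"z":0,"wx":0,"wy":0,"wz":0,"fingers":1},{"x":0.8,"y":0,"z":0,"wx":0,"wy":0,"wz":0,"fingers":1}]'

```text
time: 6.42
tool_pos: [0.5716, -0.0049, 0.088]
tcp_rot: [-2.215, 0.007, 2.221]
wrist_force: [-5.8, -0.1, 3.9]
width: -0.003
```

play_rows --deltas '[{"x":0.4,"y":0,"z":0.3,"wx":0,"wy":0,"wz":0,"fingers":1},{"x":0.8,"y":0,"z":0.3,"wx":0,"wy":0,"wz":0,"fingers":1},{"x":0.8,"y":0,"z":0.3,"wx":0,"wy":0,"wz":0,"fingers":1}]'

```text
time: 6.8
tool_pos: [0.5721, -0.0049, 0.088]
tcp_rot: [-2.214, 0.007, 2.222]
wrist_force: [-5.1, -1.2, 2.3]
width: -0.003
```

play_rows --deltas '[{"x":0.4,"y":0,"z":0,"wx":0,"wy":0,"wz":0,"fingers":1},{"x":0.4,"y":0,"z":0,"wx":0,"wy":0,"wz":0,"fingers":1}]'

```text
time: 7.05
tool_pos: [0.5725, -0.0049, 0.088]
tcp_rot: [-2.214, 0.007, 2.222]
wrist_force: [-5.3, -0.4, 3.3]
width: 0.003
```

play_rows --deltas '[{"x":0.4,"y":0,"z":0,"wx":0,"wy":0,"wz":0,"fingers":1},{"x":0.4,"y":0,"z":0,"wx":0,"wy":0,"wz":0,"fingers":1}]'

```text
time: 7.3
tool_pos: [0.5729, -0.0049, 0.088]
tcp_rot: [-2.214, 0.007, 2.222]
wrist_force: [-6.3, -0.5, 2.1]
width: -0.002
```

play_rows --deltas '[{"x":0.4,"y":0,"z":0,"wx":0,"wy":0,"wz":0,"fingers":1},{"x":0.8,"y":0,"z":0,"wx":0,"wy":0,"wz":0,"fingers":1},{"x":0.8,"y":0,"z":0,"wx":0,"wy":0,"wz":0,"fingers":1}]'

```text
time: 7.68
tool_pos: [0.5732, -0.0049, 0.088]
tcp_rot: [-2.213, 0.007, 2.223]
wrist_force: [-7.6, -0.4, 5.4]
width: 0.0
```

play_rows --deltas '[{"x":0.4,"y":0,"z":0,"wx":0,"wy":0,"wz":0,"fingers":1},{"x":0.4,"y":0,"z":0,"wx":0,"wy":0,"wz":0,"fingers":1}]'

```text
time: 7.92
tool_pos: [0.5732, -0.0049, 0.088]
tcp_rot: [-2.212, 0.007, 2.224]
wrist_force: [-8.8, -0.5, 5.3]
width: -0.003
```

play_rows --deltas '[{"x":0.4,"y":0,"z":0,"wx":0,"wy":0,"wz":0,"fingers":1},{"x":0.4,"y":0,"z":0,"wx":0,"wy":0,"wz":0,"fingers":1}]'

```text
time: 8.18
tool_pos: [0.5733, -0.0049, 0.088]
tcp_rot: [-2.211, 0.007, 2.225]
wrist_force: [-10.5, -0.5, 6.6]
width: 0.002
```

play_rows --deltas '[{"x":0,"y":0,"z":0.4,"wx":0,"wy":0,"wz":0,"fingers":1},{"x":0.2,"y":0,"z":0.6,"wx":0,"wy":0,"wz":0,"fingers":1},{"x":0.2,"y":0,"z":0.6,"wx":0,"wy":0,"wz":0,"fingers":1}]'

```text
time: 8.55
tool_pos: [0.5733, -0.0049, 0.0881]
tcp_rot: [-2.211, 0.007, 2.226]
wrist_force: [-8.9, -0.5, 4.7]
width: -0.002
```

play_rows --deltas '[{"x":0.3,"y":0,"z":0.2,"wx":0,"wy":0,"wz":0,"fingers":1},{"x":0.4,"y":0,"z":0.3,"wx":0,"wy":0,"wz":0,"fingers":1},{"x":0.4,"y":0,"z":0.3,"wx":0,"wy":0,"wz":0,"fingers":1}]'

```text
time: 8.93
tool_pos: [0.5733, -0.0049, 0.0881]
tcp_rot: [-2.21, 0.007, 2.226]
wrist_force: [-8.4, -0.2, 3.5]
width: -0.0
```

play_rows --deltas '[{"x":0.4,"y":0,"z":0,"wx":0,"wy":0,"wz":0,"fingers":1},{"x":0.4,"y":0,"z":0,"wx":0,"wy":0,"wz":0,"fingers":1}]'

```text
time: 9.18
tool_pos: [0.5733, -0.0049, 0.0881]
tcp_rot: [-2.209, 0.007, 2.227]
wrist_force: [-10.3, -0.7, 4.3]
width: -0.004
```

play_rows --deltas '[{"x":0.2,"y":0,"z":0,"wx":0,"wy":0,"wz":0,"fingers":1},{"x":0.2,"y":0,"z":0,"wx":0,"wy":0,"wz":0,"fingers":1}]'

```text
time: 9.43
tool_pos: [0.5733, -0.0049, 0.0881]
tcp_rot: [-2.209, 0.007, 2.228]
wrist_force: [-11.3, 0.1, 3.6]
width: 0.006
```

About 11.8 N at a firm stop. Backing off.

play_rows --deltas '[{"x":-2,"y":0,"z":0,"wx":0,"wy":0,"wz":0,"fingers":1},{"x":-5,"y":0,"z":0,"wx":0,"wy":0,"wz":0,"fingers":1},{"x":-12,"y":0,"z":0,"wx":0,"wy":0,"wz":0,"fingers":1},{"x":-35,"y":0,"z":0,"wx":0,"wy":0,"wz":0,"fingers":1},{"x":-70,"y":0,"z":0,"wx":0,"wy":0,"wz":0,"fingers":1},{"x":-105,"y":0,"z":0,"wx":0,"wy":0,"wz":0,"fingers":1},{"x":-120,"y":0,"z":0,"wx":0,"wy":0,"wz":0,"fingers":1},{"x":-120,"y":0,"z":60,"wx":0,"wy":0,"wz":0,"fingers":1},{"x":-120,"y":0,"z":120,"wx":0,"wy":0,"wz":0,"fingers":1},{"x":-120,"y":0,"z":160,"wx":0,"wy":0,"wz":0,"fingers":0},{"x":-120,"y":0,"z":160,"wx":0,"wy":0,"wz":0,"fingers":0}]'

```text
time: 10.8
tool_pos: [0.4616, -0.0051, 0.2553]
tcp_rot: [-2.233, 0.008, 2.204]
wrist_force: [-0.4, 0.3, -0.2]
width: 0.416
```

```bash
python3 - <<'E'
from h import *
import pickle
d=cap('scene');f=d['frame'][130:310,240:440];cv2.imwrite('pics/s2.png',cv2.resize(f,None,fx=3,fy=3,interpolation=2)[...,::-1])
d=cap('wrist');save(d,'pics/w2.png');pickle.dump(d,open('w2.pkl','wb'))
d=cap('top');save(d,'pics/t2.png')
s=monitor.read_state();print(s['tool_pos'],s['tcp_rot'],s['width'],s['time'],s['wrist_force'])
E
```

```text
[ 0.45735511 -0.00484342  0.24892734] [-2.21822588  0.0071705   2.2180733 ] 0.5016766612104283 10.95 [ 0.11123092  0.1752381  -0.94614629]
```

View pics/s2.png

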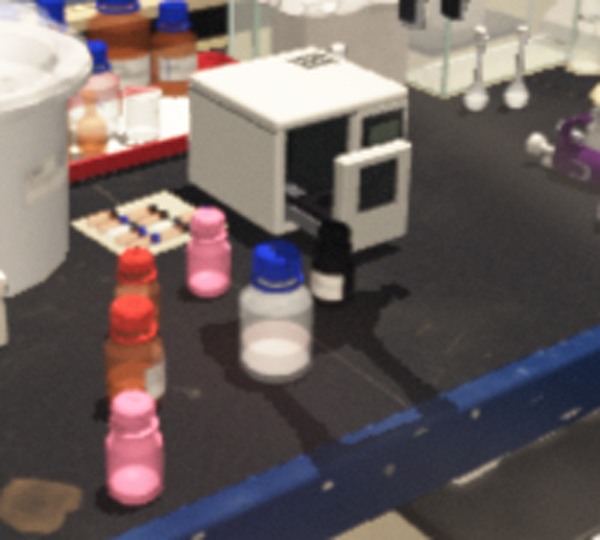

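View pics/w2.png

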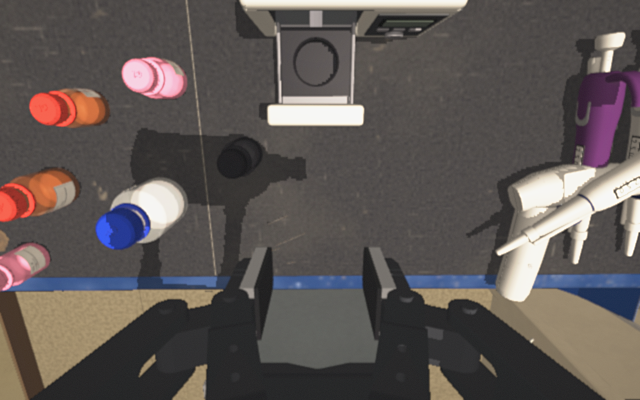

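View pics/t2.png

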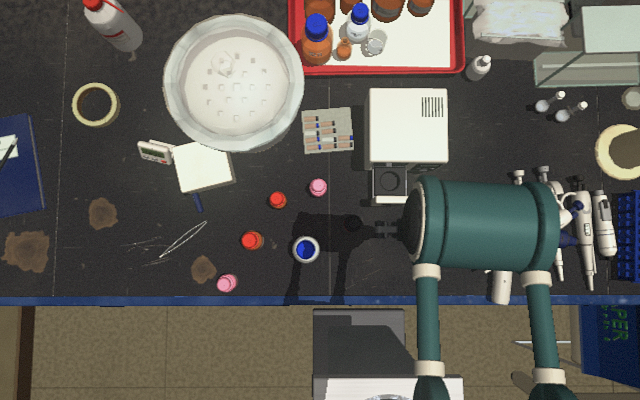

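The drawer is fully open; the cup shows in the wrist view at (316,60). Measuring the cup position, and the bottle again from the wrist view.

```bash
cat > cup.py <<'E'
from h import *
def cup(d,u0,u1,v0,v1,tag):
    p=cloud(d); w=np.zeros(p.shape[:2],bool); w[v0:v1,u0:u1]=1
    fl=w&(abs(p[...,2]-.024)<.005); bl=w&(abs(p[...,2]-.038)<.004)
    n,l,st,c=cv2.connectedComponentsWithStats(fl.astype(np.uint8))
    i=1+np.argmax(st[1:,4]);q=p[l==i]
    e,cc,_=cv2.fitEllipse((q[cv2.convexHull((q[:,:2]*1e4).astype(np.int32),returnPoints=False)[:,0]][:,:2]*1000).astype(np.float32)),0,0
    print(tag,'floor z',np.median(q[:,2]).round(4),'mean',q[:,:2].mean(0).round(4),'ext',q[:,:2].min(0).round(4),q[:,:2].max(0).round(4),'ell',np.round(e[0],1),np.round(e[1],1))
    b=p[bl];print('  block',b[:,:2].min(0).round(4),b[:,:2].max(0).round(4))
    K=d['K']
    # rim circle: dark hole edge unreliable; unproject mask
E
python3 - <<'E'
from cup import *
import pickle
d=pickle.load(open('w2.pkl','rb')); cup(d,275,360,25,106,'wrist')
t=cap('top'); pickle.dump(t,open('t2.pkl','wb')); cup(t,370,410,165,198,'top')
cv2.imwrite('pics/cupw.png',cv2.resize(d['frame'][10:130,240:400],None,fx=5,fy=5,interpolation=2)[...,::-1])
p=cloud(d)
for n,(u,v) in dict(A=(47,108)).items():
    w=p[v-22:v+23,u-22:u+23].reshape(-1,3);zt=np.percentile(w[:,2],98);t_=w[abs(w[:,2]-zt)<.004];print(zt,t_[:,:2].min(0),t_[:,:2].max(0))
print(p[[112,116,120],316],p[8:20:2,260].round(4))
E
```

```text
wrist floor z 0.0248 mean [ 0.5666 -0.0039] ext [ 0.5471 -0.0237] [0.5859 0.0159] ell [566.3  -3.9] [38.9 39.4]
  block [ 0.5333 -0.0391] [0.596  0.0313]
top floor z 0.0245 mean [ 0.5703 -0.0056] ext [ 0.552  -0.0239] [0.589  0.0127] ell [570.2  -5.5] [36.8 37.9]
  block [ 0.5361 -0.0463] [0.5984 0.0314]Traceback (most recent call last):
  File "<stdin>", line 8, in <module>
    return umr_minimum(a, axis, None, out, keepdims, initial, where)
ValueError: zero-size array to reduction operation minimum which has no identity
```

View pics/cupw.png

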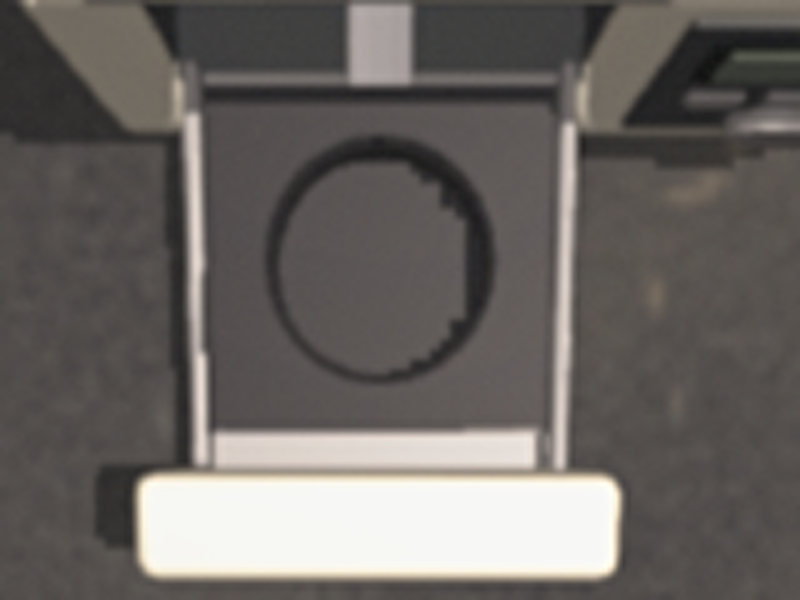

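play_rows --deltas '[{"x":12,"y":60,"z":0,"wx":0,"wy":0,"wz":0,"fingers":-0.2},{"x":12,"y":120,"z":0,"wx":0,"wy":0,"wz":0,"fingers":-0.2},{"x":12,"y":180,"z":0,"wx":0,"wy":0,"wz":0,"fingers":-0.2},{"x":12,"y":225,"z":0,"wx":0,"wy":0,"wz":0,"fingers":-0.2},{"x":12,"y":239,"z":0,"wx":0,"wy":0,"wz":0,"fingers":-0.2},{"x":12,"y":239,"z":0,"wx":0,"wy":0,"wz":0,"fingers":-0.2},{"x":12,"y":239,"z":0,"wx":0,"wy":0,"wz":0,"fingers":-0.2},{"x":12,"y":239,"z":0,"wx":0,"wy":0,"wz":0,"fingers":-0.2}]'

```text
time: 12.0
tool_pos: [0.4694, 0.2328, 0.2493]
tcp_rot: [-2.217, 0.01, 2.218]
wrist_force: [-0.5, 0.6, -1.0]
width: 0.598
```

```bash
python3 - <<'E'
from cup import *
import pickle
t=cap('top'); save(t,'pics/t3.png');cup(t,370,410,165,200,'top')
d=cap('wrist'); pickle.dump(d,open('w3.pkl','wb'));save(d,'pics/w3.png')
s=monitor.read_state();print(s['tool_pos'],s['width'],s['time'])
p=cloud(d);hsv=cv2.cvtColor(d['frame'],cv2.COLOR_RGB2HSV)
red=((hsv[...,0]<6)|(hsv[...,0]>174))&(hsv[...,1]>170)&(hsv[...,2]>100)
n,l,st,c=cv2.connectedComponentsWithStats(red.astype(np.uint8))
for i in range(1,n):
    if st[i,4]<100: continue
    q=p[l==i];q=q[~np.isnan(q[:,0])];zt=np.percentile(q[:,2],95);q=q[abs(q[:,2]-zt)<.003]
    print(c[i].round(0),zt.round(4),((q.min(0)+q.max(0))/2).round(4),q.mean(0).round(4),np.ptp(q,axis=0).round(4))
E
```

```text
top floor z 0.0244 mean [ 0.5702 -0.0057] ext [ 0.5518 -0.0245] [0.5895 0.0128] ell [570.1  -5.6] [37.2 38.4]
  block [ 0.5292 -0.0465] [0.6026 0.0341]
[0.46951106 0.23308639 0.24958839] 0.5996144324668665 12.1
[316. 116.] 0.0734 [0.5263 0.2343 0.0729] [0.5264 0.2338 0.0723] [0.0255 0.0253 0.0048]
[261. 210.] 0.0854 [0.4419 0.2867 0.0848] [0.4421 0.2868 0.0842] [0.0278 0.0277 0.0047]
```

View pics/w3.png

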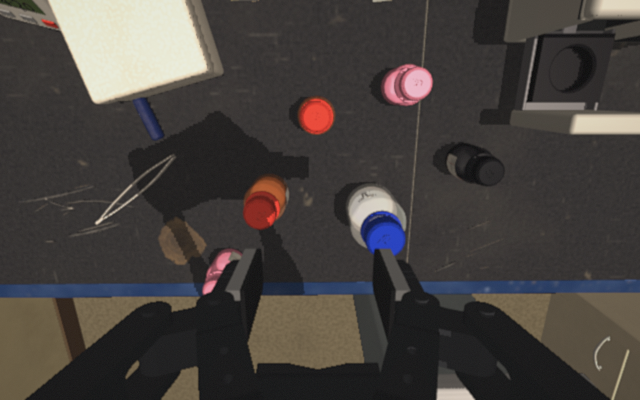

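play_rows --deltas '[{"x":40,"y":1,"z":0,"wx":0,"wy":0,"wz":0,"fingers":-0.2},{"x":58,"y":1,"z":-10,"wx":0,"wy":0,"wz":0,"fingers":-0.2},{"x":58,"y":1,"z":-50,"wx":0,"wy":0,"wz":0,"fingers":-0.2},{"x":58,"y":1,"z":-100,"wx":0,"wy":0,"wz":0,"fingers":-0.2},{"x":58,"y":1,"z":-140,"wx":0,"wy":0,"wz":0,"fingers":-0.2},{"x":58,"y":1,"z":-165,"wx":0,"wy":0,"wz":0,"fingers":-0.2},{"x":58,"y":1,"z":-178,"wx":0,"wy":0,"wz":0,"fingers":-0.2},{"x":58,"y":1,"z":-181,"wx":0,"wy":0,"wz":0,"fingers":-0.2},{"x":58,"y":1,"z":-181,"wx":0,"wy":0,"wz":0,"fingers":-0.2},{"x":58,"y":1,"z":-181,"wx":0,"wy":0,"wz":0,"fingers":-0.2}]'

```text
time: 13.35
tool_pos: [0.5284, 0.2355, 0.0699]
tcp_rot: [-2.22, 0.006, 2.215]
wrist_force: [0.3, 0.9, 0.3]
width: 0.603
```

play_rows --deltas '[{"x":0,"y":0,"z":0,"wx":0,"wy":0,"wz":0,"fingers":0.1},{"x":0,"y":0,"z":0,"wx":0,"wy":0,"wz":0,"fingers":0.25},{"x":0,"y":0,"z":0,"wx":0,"wy":0,"wz":0,"fingers":0.4},{"x":0,"y":0,"z":0,"wx":0,"wy":0,"wz":0,"fingers":0.6},{"x":0,"y":0,"z":0,"wx":0,"wy":0,"wz":0,"fingers":1},{"x":0,"y":0,"z":0,"wx":0,"wy":0,"wz":0,"fingers":1},{"x":0,"y":0,"z":0,"wx":0,"wy":0,"wz":0,"fingers":1}]' --grip_force 30

```text
time: 14.22
tool_pos: [0.5277, 0.2352, 0.069]
tcp_rot: [-2.219, 0.007, 2.217]
wrist_force: [-0.3, -1.6, 5.5]
width: 0.314
```

play_rows --deltas '[{"x":0,"y":0,"z":20,"wx":0,"wy":0,"wz":0,"fingers":1},{"x":0,"y":0,"z":60,"wx":0,"wy":0,"wz":0,"fingers":1},{"x":0,"y":0,"z":100,"wx":0,"wy":0,"wz":0,"fingers":1},{"x":0,"y":0,"z":140,"wx":0,"wy":0,"wz":0,"fingers":1},{"x":0,"y":0,"z":161,"wx":0,"wy":0,"wz":0,"fingers":1},{"x":-30,"y":-50,"z":161,"wx":0,"wy":0,"wz":0,"fingers":1},{"x":-55,"y":-100,"z":161,"wx":0,"wy":0,"wz":0,"fingers":1},{"x":-60,"y":-150,"z":161,"wx":0,"wy":0,"wz":0,"fingers":1},{"x":-60,"y":-200,"z":161,"wx":0,"wy":0,"wz":0,"fingers":1},{"x":-60,"y":-230,"z":161,"wx":0,"wy":0,"wz":0,"fingers":1},{"x":-60,"y":-240,"z":161,"wx":0,"wy":0,"wz":0,"fingers":1},{"x":-60,"y":-240,"z":161,"wx":0,"wy":0,"wz":0,"fingers":1},{"x":-60,"y":-240,"z":161,"wx":0,"wy":0,"wz":0,"fingers":1}]'

```text
time: 15.85
tool_pos: [0.4673, -0.004, 0.2296]
tcp_rot: [-2.218, 0.006, 2.218]
wrist_force: [0.1, 0.8, -1.7]
width: 0.314
```

```bash
python3 - <<'E'
from cup import *
import pickle
cap('top')
d=cap('wrist'); pickle.dump(d,open('w4.pkl','wb'));save(d,'pics/w4.png')
s=monitor.read_state();print(s['tool_pos'],s['width'],s['time'],s['wrist_force'])
d2=cap('scene');save(d2,'pics/s4.png');t=cap('top');save(t,'pics/t4.png')
pickle.dump((d2,t),open('st4.pkl','wb'))
E
```

```text
[ 0.46727966 -0.0038729   0.22943991] 0.3160624462422972 15.95 [-0.99517102  0.20369273 -0.40247497]
```

View pics/w4.png

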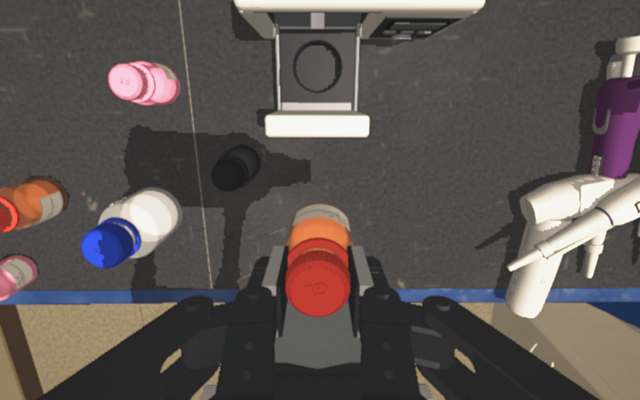

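View pics/s4.png

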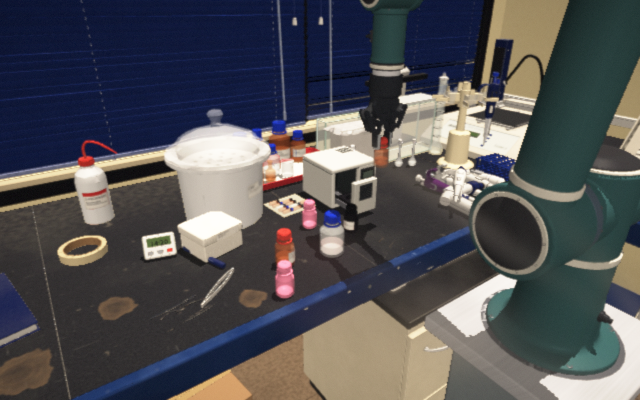

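```bash
python3 - <<'E'
from cup import *
import pickle
from scipy.optimize import least_squares
d=pickle.load(open('w4.pkl','rb')); cup(d,270,365,25,112,'wrist')
cv2.imwrite('pics/cupw4.png',cv2.resize(d['frame'][10:140,240:400],None,fx=5,fy=5,interpolation=2)[...,::-1])
p=cloud(d)
def circ(q): 
    f=least_squares(lambda a:np.hypot(q[:,0]-a[0],q[:,1]-a[1])-a[2],[*q[:,:2].mean(0),.015]);return f.x.round(4),np.sqrt(np.mean(f.fun**2)).round(5)
hsv=cv2.cvtColor(d['frame'],cv2.COLOR_RGB2HSV);W=np.zeros(p.shape[:2],bool);W[195:320,285:355]=1
red=W&((hsv[...,0]<6)|(hsv[...,0]>174))&(hsv[...,1]>150)
q=p[red];q=q[~np.isnan(q[:,0])];zt=np.percentile(q[:,2],98);print('cap top',zt)
t=q[q[:,2]>zt-.003];print('top ext',t.min(0).round(4),t.max(0).round(4),((t.min(0)+t.max(0))/2).round(4))
s=q[(q[:,2]<zt-.004)];print('cap side',len(s),circ(s))
org=W&(p[...,2]<zt-.03)&(p[...,2]>zt-.08)&(p[...,0]<.5)
b=p[org];print('body',len(b),b.min(0).round(4),b.max(0).round(4))
for a,c in((-.072,-.06),(-.06,-.05),(-.05,-.04),(-.04,-.033)):
    s=b[(b[:,2]-zt>a)&(b[:,2]-zt<c)]
    if len(s)>20: print(a,len(s),circ(s),s[:,:2].max(0).round(4),s[:,:2].min(0).round(4))
print('block centers etc', p[[122],300:340:10].round(4))
E
```

```text
wrist floor z 0.0248 mean [ 0.5666 -0.0039] ext [ 0.5469 -0.0237] [0.5858 0.0154] ell [566.1  -4. ] [39.2 39.4]
  block [ 0.5286 -0.0441] [0.5992 0.0361]
cap top 0.23412240537215379
top ext [ 0.4549 -0.0163  0.2311] [0.4803 0.0094 0.2349] [ 0.4676 -0.0035  0.233 ]
cap side 1351 (array([ 0.4663, -0.0036,  0.0137]), np.float64(0.00093))
body 1697 [ 0.469  -0.0223  0.1652] [0.4857 0.0132 0.2041]
-0.072 129 (array([ 0.4658, -0.0047,  0.0181]), np.float64(0.00033)) [0.4847 0.0123] [ 0.4707 -0.0222]
-0.06 310 (array([ 0.4669, -0.0046,  0.018 ]), np.float64(0.00024)) [0.4854 0.0132] [ 0.4692 -0.0223]
-0.05 433 (array([ 0.4671, -0.0044,  0.018 ]), np.float64(0.00039)) [0.4855 0.0132] [ 0.469  -0.0222]
-0.04 386 (array([ 0.4664, -0.0041,  0.018 ]), np.float64(0.00042)) [0.4857 0.0129] [ 0.4713 -0.0215]
block centers etc [[[ 0.524   0.0087  0.1037]
  [ 0.5241  0.0015  0.1056]
  [ 0.524  -0.0057  0.1049]
  [ 0.524  -0.0129  0.1051]]]
```

View pics/cupw4.png

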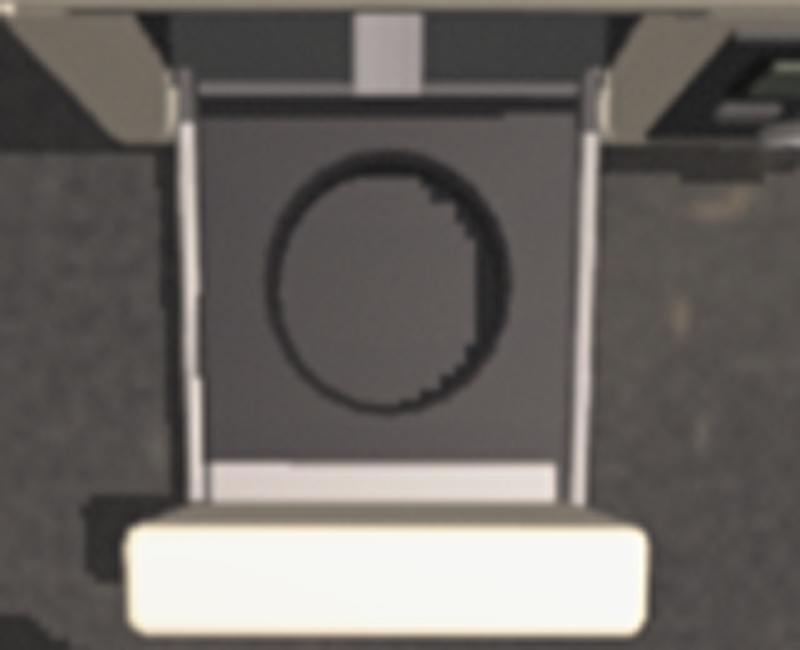

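play_rows --deltas '[{"x":40,"y":0,"z":0,"wx":0,"wy":0,"wz":0,"fingers":1},{"x":80,"y":0,"z":0,"wx":0,"wy":0,"wz":0,"fingers":1},{"x":100,"y":0.3,"z":0,"wx":0,"wy":0,"wz":0,"fingers":1},{"x":100.3,"y":0.3,"z":-15,"wx":0,"wy":0,"wz":0,"fingers":1},{"x":100.3,"y":0.3,"z":-40,"wx":0,"wy":0,"wz":0,"fingers":1},{"x":100.3,"y":0.3,"z":-60,"wx":0,"wy":0,"wz":0,"fingers":1},{"x":100.3,"y":0.3,"z":-70,"wx":0,"wy":0,"wz":0,"fingers":1},{"x":100.3,"y":0.3,"z":-70,"wx":0,"wy":0,"wz":0,"fingers":1},{"x":100.3,"y":0.3,"z":-70,"wx":0,"wy":0,"wz":0,"fingers":1}]'

```text
time: 17.18
tool_pos: [0.5682, -0.0046, 0.1604]
tcp_rot: [-2.22, 0.007, 2.216]
wrist_force: [-0.3, 0.5, -1.1]
width: 0.311
```

```bash
python3 - <<'E'
from cup import *
import pickle
cap('top')
d=cap('wrist'); pickle.dump(d,open('w5.pkl','wb'));save(d,'pics/w5.png')
s=monitor.read_state();print(s['tool_pos'],s['width'],s['time'],s['wrist_force'])
d2=cap('scene');pickle.dump(d2,open('s5.pkl','wb'));cv2.imwrite('pics/s5.png',cv2.resize(d2['frame'][110:230,290:410],None,fx=5,fy=5,interpolation=2)[...,::-1])
E
```

```text
[ 0.56841916 -0.00463664  0.16068488] 0.31321489795009616 17.275 [ 0.08883518  0.25840727 -0.22806988]
```

View pics/w5.png

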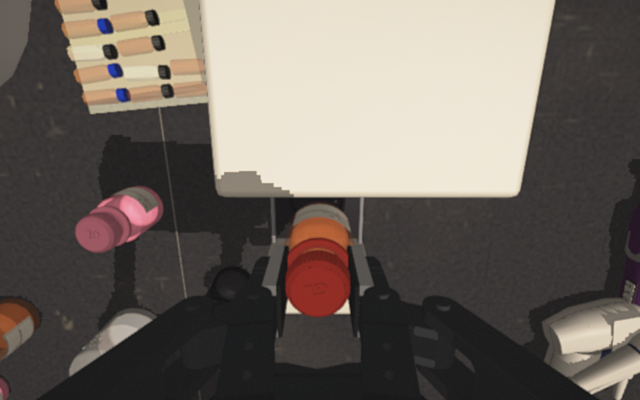

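View pics/s5.png

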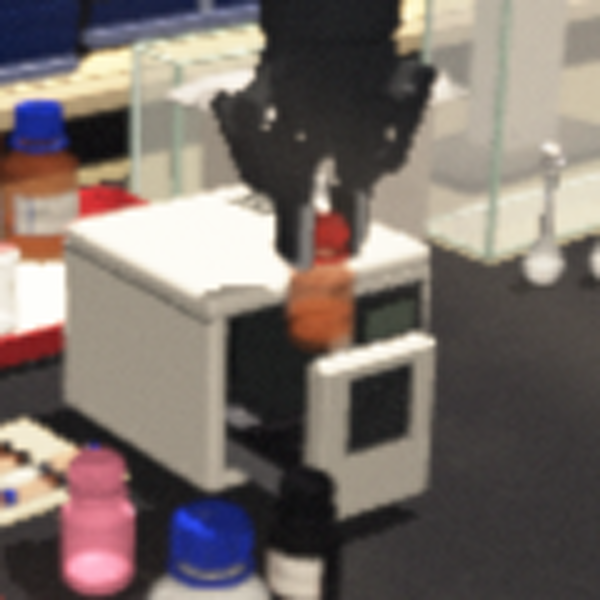

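play_rows --deltas '[{"x":-0.6,"y":0.5,"z":-15,"wx":0,"wy":0,"wz":0,"fingers":1},{"x":-0.6,"y":0.5,"z":-30,"wx":0,"wy":0,"wz":0,"fingers":1},{"x":-0.6,"y":0.5,"z":-42,"wx":0,"wy":0,"wz":0,"fingers":1},{"x":-0.6,"y":0.5,"z":-48,"wx":0,"wy":0,"wz":0,"fingers":1},{"x":-0.6,"y":0.5,"z":-50,"wx":0,"wy":0,"wz":0,"fingers":1},{"x":-0.6,"y":0.5,"z":-50,"wx":0,"wy":0,"wz":0,"fingers":1},{"x":-0.6,"y":0.5,"z":-50,"wx":0,"wy":0,"wz":0,"fingers":1}]'

```text
time: 18.2
tool_pos: [0.5675, -0.0041, 0.1101]
tcp_rot: [-2.219, 0.007, 2.217]
wrist_force: [-0.1, 0.8, 0.1]
width: 0.313
```

```bash
python3 - <<'E'
from cup import *
s=monitor.read_state();print(s['tool_pos'])
d=cap('wrist');save(d,'pics/w6.png');s=monitor.read_state();print(s['tool_pos'],s['wrist_force'])
cv2.imwrite('pics/w6.png',cv2.resize(d['frame'][150:320,240:400],None,fx=4,fy=4,interpolation=2)[...,::-1])
E
```

```text
[ 0.56748274 -0.00408942  0.11006134]
[ 0.56743564 -0.00408214  0.11006182] [ 0.13169237  0.49233867 -0.91007192]
```

View pics/w6.png

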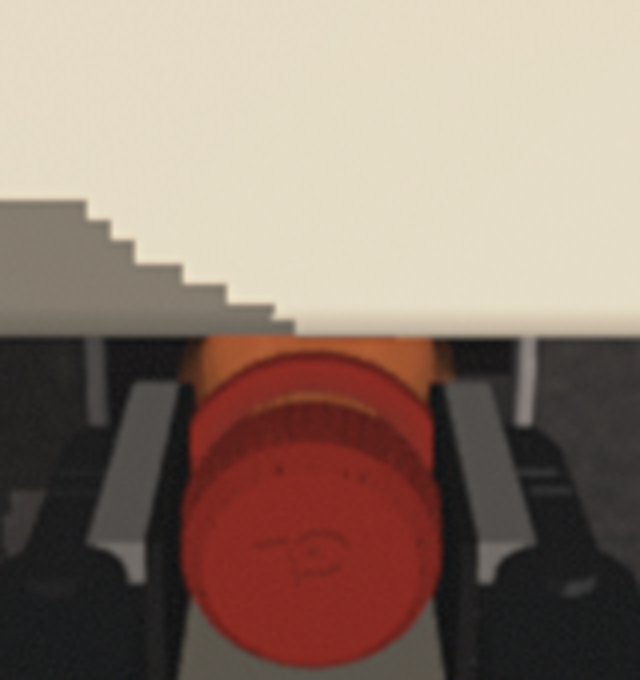

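The bottle body sits about 1 mm to the right of the drawer walls' midline, so I'll shift +1 mm in y and descend slowly.

play_rows --deltas '[{"x":0,"y":0.5,"z":-2,"wx":0,"wy":0,"wz":0,"fingers":1},{"x":0,"y":1,"z":-3,"wx":0,"wy":0,"wz":0,"fingers":1},{"x":0,"y":1,"z":-4,"wx":0,"wy":0,"wz":0,"fingers":1},{"x":0,"y":1,"z":-5,"wx":0,"wy":0,"wz":0,"fingers":1},{"x":0,"y":1,"z":-6,"wx":0,"wy":0,"wz":0,"fingers":1},{"x":0,"y":1,"z":-6,"wx":0,"wy":0,"wz":0,"fingers":1}]'

```text
time: 19.0
tool_pos: [0.5669, -0.0031, 0.1033]
tcp_rot: [-2.218, 0.007, 2.218]
wrist_force: [-0.6, -0.5, -1.3]
width: 0.312
```

play_rows --deltas '[{"x":0,"y":0,"z":-1,"wx":0,"wy":0,"wz":0,"fingers":1},{"x":0,"y":0,"z":-2,"wx":0,"wy":0,"wz":0,"fingers":1},{"x":0,"y":0,"z":-2,"wx":0,"wy":0,"wz":0,"fingers":1}]'

```text
time: 19.38
tool_pos: [0.5669, -0.0031, 0.1013]
tcp_rot: [-2.218, 0.007, 2.219]
wrist_force: [0.1, -0.4, -1.0]
width: 0.314
```

play_rows --deltas '[{"x":0,"y":0,"z":-1,"wx":0,"wy":0,"wz":0,"fingers":1},{"x":0,"y":0,"z":-2,"wx":0,"wy":0,"wz":0,"fingers":1},{"x":0,"y":0,"z":-3,"wx":0,"wy":0,"wz":0,"fingers":1},{"x":0,"y":0,"z":-4,"wx":0,"wy":0,"wz":0,"fingers":1},{"x":0,"y":0,"z":-4,"wx":0,"wy":0,"wz":0,"fingers":1}]'

```text
time: 20.0
tool_pos: [0.5669, -0.0031, 0.0973]
tcp_rot: [-2.218, 0.007, 2.218]
wrist_force: [0.5, 0.7, -0.7]
width: 0.315
```

play_rows --deltas '[{"x":0,"y":0,"z":-1,"wx":0,"wy":0,"wz":0,"fingers":1},{"x":0,"y":0,"z":-2,"wx":0,"wy":0,"wz":0,"fingers":1},{"x":0,"y":0,"z":-3,"wx":0,"wy":0,"wz":0,"fingers":1},{"x":0,"y":0,"z":-3,"wx":0,"wy":0,"wz":0,"fingers":1}]'

```text
time: 20.5
tool_pos: [0.5669, -0.0031, 0.0943]
tcp_rot: [-2.218, 0.007, 2.218]
wrist_force: [-0.4, -0.2, 0.4]
width: 0.315
```

play_rows --deltas '[{"x":0,"y":0,"z":-0.5,"wx":0,"wy":0,"wz":0,"fingers":1},{"x":0,"y":0,"z":-1,"wx":0,"wy":0,"wz":0,"fingers":1},{"x":0,"y":0,"z":-1,"wx":0,"wy":0,"wz":0,"fingers":1}]'

```text
time: 20.88
tool_pos: [0.5669, -0.0031, 0.0934]
tcp_rot: [-2.218, 0.007, 2.218]
wrist_force: [0.7, -0.1, -0.7]
width: 0.317
```

play_rows --deltas '[{"x":0,"y":0,"z":0,"wx":0,"wy":0,"wz":0,"fingers":0.3},{"x":0,"y":0,"z":0,"wx":0,"wy":0,"wz":0,"fingers":0.2},{"x":0,"y":0,"z":0,"wx":0,"wy":0,"wz":0,"fingers":0.1},{"x":0,"y":0,"z":0,"wx":0,"wy":0,"wz":0,"fingers":0},{"x":0,"y":0,"z":0,"wx":0,"wy":0,"wz":0,"fingers":-0.1},{"x":0,"y":0,"z":0,"wx":0,"wy":0,"wz":0,"fingers":-0.1}]'

```text
time: 21.62
tool_pos: [0.567, -0.0031, 0.0935]
tcp_rot: [-2.218, 0.007, 2.218]
wrist_force: [0.5, -0.3, 0.2]
width: 0.549
```

play_rows --deltas '[{"x":0,"y":0,"z":5,"wx":0,"wy":0,"wz":0,"fingers":-0.1},{"x":0,"y":0,"z":15,"wx":0,"wy":0,"wz":0,"fingers":-0.1},{"x":0,"y":0,"z":35,"wx":0,"wy":0,"wz":0,"fingers":-0.1},{"x":0,"y":0,"z":75,"wx":0,"wy":0,"wz":0,"fingers":-0.1},{"x":0,"y":0,"z":115,"wx":0,"wy":0,"wz":0,"fingers":-0.1},{"x":-40,"y":0,"z":150,"wx":0,"wy":0,"wz":0,"fingers":0.2},{"x":-80,"y":0,"z":157,"wx":0,"wy":0,"wz":0,"fingers":1},{"x":-115,"y":0,"z":157,"wx":0,"wy":0,"wz":0,"fingers":1},{"x":-115,"y":0,"z":157,"wx":0,"wy":0,"wz":0,"fingers":1},{"x":-115,"y":0,"z":157,"wx":0,"wy":0,"wz":0,"fingers":1}]'

```text
time: 22.88
tool_pos: [0.4527, -0.0031, 0.2514]
tcp_rot: [-2.221, 0.007, 2.216]
wrist_force: [0.4, 0.7, -0.0]
width: -0.0
```

```bash
python3 - <<'E'
from cup import *
import pickle
d2=cap('scene');cv2.imwrite('pics/s7.png',cv2.resize(d2['frame'][110:230,290:410],None,fx=5,fy=5,interpolation=2)[...,::-1])
t=cap('top')
d=cap('wrist');save(d,'pics/w7.png');s=monitor.read_state();print(s['tool_pos'],s['wrist_force'],s['width'],s['time'])
for n,c in(('top',t),('wrist',d)):
    p=cloud(c);hsv=cv2.cvtColor(c['frame'],cv2.COLOR_RGB2HSV)
    red=((hsv[...,0]<6)|(hsv[...,0]>174))&(hsv[...,1]>150)&(abs(p[...,0]-.57)<.04)&(abs(p[...,1])<.05)
    q=p[red];zt=np.percentile(q[:,2],95);q=q[q[:,2]>zt-.004];print(n,zt.round(4),((q.min(0)+q.max(0))/2).round(4),np.ptp(q,axis=0).round(4),len(q))
E
```

```text
[ 0.45287872 -0.00310154  0.25070039] [-0.03518987  0.41584769 -0.56085558] -0.0015333885579362334 23.025
top 0.0981 [ 0.5686 -0.0042  0.0969] [0.0244 0.0246 0.0056] 112
wrist 0.0974 [ 0.5656 -0.0045  0.0962] [0.0259 0.0252 0.0056] 1007
```

View pics/w7.png

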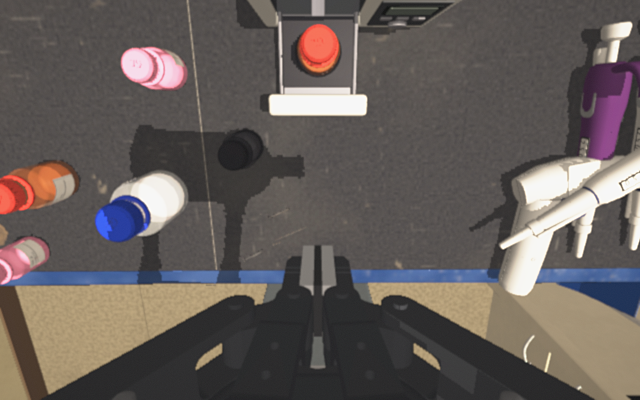

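View pics/s7.png

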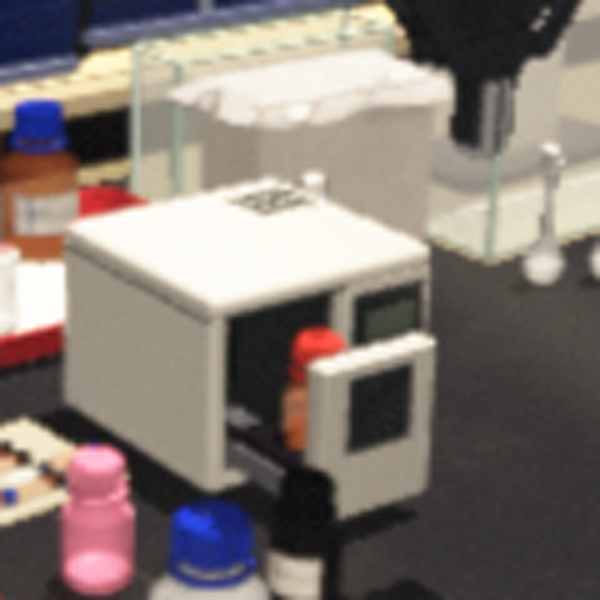

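The cap top has risen 24 mm over its bench height, so the bottle is home, upright and centred. Next I'll descend and push the drawer shut.

play_rows --deltas '[{"x":0,"y":-2,"z":-50,"wx":0,"wy":0,"wz":0,"fingers":1},{"x":0,"y":-2,"z":-100,"wx":0,"wy":0,"wz":0,"fingers":1},{"x":0,"y":-2,"z":-145,"wx":0,"wy":0,"wz":0,"fingers":1},{"x":0,"y":-2,"z":-162,"wx":0,"wy":0,"wz":0,"fingers":1},{"x":15,"y":-2,"z":-162,"wx":0,"wy":0,"wz":0,"fingers":1},{"x":30,"y":-2,"z":-162,"wx":0,"wy":0,"wz":0,"fingers":1},{"x":40,"y":-2,"z":-162,"wx":0,"wy":0,"wz":0,"fingers":1},{"x":43,"y":-2,"z":-162,"wx":0,"wy":0,"wz":0,"fingers":1},{"x":44,"y":-2,"z":-162,"wx":0,"wy":0,"wz":0,"fingers":1},{"x":45,"y":-2,"z":-162,"wx":0,"wy":0,"wz":0,"fingers":1},{"x":46,"y":-2,"z":-162,"wx":0,"wy":0,"wz":0,"fingers":1},{"x":47,"y":-2,"z":-162,"wx":0,"wy":0,"wz":0,"fingers":1},{"x":48,"y":-2,"z":-162,"wx":0,"wy":0,"wz":0,"fingers":1},{"x":49,"y":-2,"z":-162,"wx":0,"wy":0,"wz":0,"fingers":1}]'

```text
time: 24.78
tool_pos: [0.501, -0.0051, 0.0885]
tcp_rot: [-2.218, 0.007, 2.218]
wrist_force: [-0.1, 0.7, -0.4]
width: 0.002
```

play_rows --deltas '[{"x":1,"y":0,"z":0,"wx":0,"wy":0,"wz":0,"fingers":1},{"x":2,"y":0,"z":0,"wx":0,"wy":0,"wz":0,"fingers":1},{"x":3,"y":0,"z":0,"wx":0,"wy":0,"wz":0,"fingers":1},{"x":4,"y":0,"z":0,"wx":0,"wy":0,"wz":0,"fingers":1},{"x":5,"y":0,"z":0,"wx":0,"wy":0,"wz":0,"fingers":1},{"x":6,"y":0,"z":0,"wx":0,"wy":0,"wz":0,"fingers":1},{"x":8,"y":0,"z":0,"wx":0,"wy":0,"wz":0,"fingers":1},{"x":10,"y":0,"z":0,"wx":0,"wy":0,"wz":0,"fingers":1}]'

```text
time: 25.78
tool_pos: [0.5108, -0.0051, 0.0883]
tcp_rot: [-2.218, 0.007, 2.219]
wrist_force: [-3.5, -0.3, 0.7]
width: -0.001
```

play_rows --deltas '[{"x":2,"y":0,"z":0,"wx":0,"wy":0,"wz":0,"fingers":1},{"x":5,"y":0,"z":0,"wx":0,"wy":0,"wz":0,"fingers":1},{"x":8,"y":0,"z":0,"wx":0,"wy":0,"wz":0,"fingers":1},{"x":11,"y":0,"z":0,"wx":0,"wy":0,"wz":0,"fingers":1},{"x":14,"y":0,"z":0,"wx":0,"wy":0,"wz":0,"fingers":1},{"x":17,"y":0,"z":0,"wx":0,"wy":0,"wz":0,"fingers":1},{"x":20,"y":0,"z":0,"wx":0,"wy":0,"wz":0,"fingers":1},{"x":23,"y":0,"z":0,"wx":0,"wy":0,"wz":0,"fingers":1},{"x":26,"y":0,"z":0,"wx":0,"wy":0,"wz":0,"fingers":1},{"x":29,"y":0,"z":0,"wx":0,"wy":0,"wz":0,"fingers":1},{"x":32,"y":0,"z":0,"wx":0,"wy":0,"wz":0,"fingers":1},{"x":35,"y":0,"z":0,"wx":0,"wy":0,"wz":0,"fingers":1},{"x":38,"y":0,"z":0,"wx":0,"wy":0,"wz":0,"fingers":1},{"x":41,"y":0,"z":0,"wx":0,"wy":0,"wz":0,"fingers":1},{"x":44,"y":0,"z":0,"wx":0,"wy":0,"wz":0,"fingers":1},{"x":47,"y":0,"z":0,"wx":0,"wy":0,"wz":0,"fingers":1},{"x":50,"y":0,"z":0,"wx":0,"wy":0,"wz":0,"fingers":1},{"x":52,"y":0,"z":0,"wx":0,"wy":0,"wz":0,"fingers":1},{"x":53,"y":0,"z":0,"wx":0,"wy":0,"wz":0,"fingers":1},{"x":53,"y":0,"z":0,"wx":0,"wy":0,"wz":0,"fingers":1}]'

```text
time: 28.28
tool_pos: [0.564, -0.0054, 0.0883]
tcp_rot: [-2.218, 0.008, 2.219]
wrist_force: [-3.6, -2.8, -1.4]
width: -0.0
```

play_rows --deltas '[{"x":1,"y":0,"z":0,"wx":0,"wy":0,"wz":0,"fingers":1},{"x":2,"y":0,"z":0,"wx":0,"wy":0,"wz":0,"fingers":1},{"x":3,"y":0,"z":0,"wx":0,"wy":0,"wz":0,"fingers":1},{"x":4,"y":0,"z":0,"wx":0,"wy":0,"wz":0,"fingers":1},{"x":5,"y":0,"z":0,"wx":0,"wy":0,"wz":0,"fingers":1},{"x":6,"y":0,"z":0,"wx":0,"wy":0,"wz":0,"fingers":1},{"x":7,"y":0,"z":0,"wx":0,"wy":0,"wz":0,"fingers":1},{"x":7.5,"y":0,"z":0,"wx":0,"wy":0,"wz":0,"fingers":1},{"x":8,"y":0,"z":0,"wx":0,"wy":0,"wz":0,"fingers":1},{"x":8,"y":0,"z":0,"wx":0,"wy":0,"wz":0,"fingers":1}]'

```text
time: 29.52
tool_pos: [0.5716, -0.0054, 0.0883]
tcp_rot: [-2.217, 0.008, 2.22]
wrist_force: [-5.9, -3.5, 0.5]
width: 0.002
```

play_rows --deltas '[{"x":0.4,"y":0,"z":0,"wx":0,"wy":0,"wz":0,"fingers":1},{"x":0.8,"y":0,"z":0,"wx":0,"wy":0,"wz":0,"fingers":1},{"x":0.8,"y":0,"z":0,"wx":0,"wy":0,"wz":0,"fingers":1}]'

```text
time: 29.9
tool_pos: [0.5723, -0.0054, 0.0883]
tcp_rot: [-2.217, 0.008, 2.22]
wrist_force: [-6.1, -3.2, 0.3]
width: 0.001
```

play_rows --deltas '[{"x":0.4,"y":0,"z":0,"wx":0,"wy":0,"wz":0,"fingers":1},{"x":0.8,"y":0,"z":0,"wx":0,"wy":0,"wz":0,"fingers":1},{"x":0.8,"y":0,"z":0,"wx":0,"wy":0,"wz":0,"fingers":1}]'

```text
time: 30.28
tool_pos: [0.573, -0.0054, 0.0883]
tcp_rot: [-2.217, 0.008, 2.22]
wrist_force: [-6.0, -3.8, 0.4]
width: -0.0
```

play_rows --deltas '[{"x":0.4,"y":-0.3,"z":0,"wx":0,"wy":0,"wz":0,"fingers":1},{"x":0.4,"y":-0.3,"z":0,"wx":0,"wy":0,"wz":0,"fingers":1}]'

```text
time: 30.52
tool_pos: [0.5731, -0.0054, 0.0883]
tcp_rot: [-2.216, 0.007, 2.221]
wrist_force: [-6.1, -1.4, 1.5]
width: 0.002
```

play_rows --deltas '[{"x":0.4,"y":0,"z":0,"wx":0,"wy":0,"wz":0,"fingers":1},{"x":0.4,"y":0,"z":0,"wx":0,"wy":0,"wz":0,"fingers":1}]'

```text
time: 30.78
tool_pos: [0.5732, -0.0054, 0.0883]
tcp_rot: [-2.215, 0.007, 2.221]
wrist_force: [-7.8, -2.5, 2.6]
width: -0.001
```

play_rows --deltas '[{"x":0.4,"y":0,"z":0,"wx":0,"wy":0,"wz":0,"fingers":1},{"x":0.4,"y":0,"z":0,"wx":0,"wy":0,"wz":0,"fingers":1}]'

```text
time: 31.02
tool_pos: [0.5733, -0.0054, 0.0883]
tcp_rot: [-2.214, 0.007, 2.222]
wrist_force: [-8.9, -2.7, 3.3]
width: 0.002
```

play_rows --deltas '[{"x":0.4,"y":0,"z":0,"wx":0,"wy":0,"wz":0,"fingers":1},{"x":0.4,"y":0,"z":0,"wx":0,"wy":0,"wz":0,"fingers":1}]'

```text
time: 31.28
tool_pos: [0.5733, -0.0054, 0.0883]
tcp_rot: [-2.213, 0.007, 2.223]
wrist_force: [-10.4, -1.8, 4.8]
width: -0.002
```

play_rows --deltas '[{"x":0.3,"y":0,"z":0.2,"wx":0,"wy":0,"wz":0,"fingers":1},{"x":0.3,"y":0,"z":0.2,"wx":0,"wy":0,"wz":0,"fingers":1}]'

```text
time: 31.52
tool_pos: [0.5734, -0.0054, 0.0883]
tcp_rot: [-2.213, 0.007, 2.224]
wrist_force: [-10.1, -2.5, 4.1]
width: -0.004
```

play_rows --deltas '[{"x":0.3,"y":0,"z":0,"wx":0,"wy":0,"wz":0,"fingers":1},{"x":0.3,"y":0,"z":0,"wx":0,"wy":0,"wz":0,"fingers":1}]'

```text
time: 31.78
tool_pos: [0.5734, -0.0054, 0.0883]
tcp_rot: [-2.212, 0.007, 2.224]
wrist_force: [-10.6, -2.2, 4.5]
width: 0.003
```

About 11.7 N against the stop. Backing off slowly, so that the drawer settles gently into the catch, and then away.

play_rows --deltas '[{"x":-1,"y":0,"z":0,"wx":0,"wy":0,"wz":0,"fingers":1},{"x":-2,"y":0,"z":0,"wx":0,"wy":0,"wz":0,"fingers":1},{"x":-3,"y":0,"z":0,"wx":0,"wy":0,"wz":0,"fingers":1},{"x":-4,"y":0,"z":0,"wx":0,"wy":0,"wz":0,"fingers":1},{"x":-5,"y":0,"z":0,"wx":0,"wy":0,"wz":0,"fingers":1},{"x":-6,"y":0,"z":0,"wx":0,"wy":0,"wz":0,"fingers":1},{"x":-7,"y":0,"z":0,"wx":0,"wy":0,"wz":0,"fingers":1},{"x":-8,"y":0,"z":0,"wx":0,"wy":0,"wz":0,"fingers":1},{"x":-9,"y":0,"z":0,"wx":0,"wy":0,"wz":0,"fingers":1},{"x":-10,"y":0,"z":0,"wx":0,"wy":0,"wz":0,"fingers":1},{"x":-12,"y":0,"z":0,"wx":0,"wy":0,"wz":0,"fingers":1},{"x":-14,"y":0,"z":0,"wx":0,"wy":0,"wz":0,"fingers":1}]'

```text
time: 33.28
tool_pos: [0.5625, -0.0054, 0.0892]
tcp_rot: [-2.22, 0.007, 2.216]
wrist_force: [-0.9, -0.5, -0.5]
width: -0.004
```

play_rows --deltas '[{"x":-10,"y":0,"z":0,"wx":0,"wy":0,"wz":0,"fingers":1},{"x":-30,"y":0,"z":0,"wx":0,"wy":0,"wz":0,"fingers":1},{"x":-60,"y":0,"z":0,"wx":0,"wy":0,"wz":0,"fingers":1},{"x":-90,"y":0,"z":20,"wx":0,"wy":0,"wz":0,"fingers":1},{"x":-100,"y":0,"z":80,"wx":0,"wy":0,"wz":0,"fingers":1},{"x":-100,"y":0,"z":130,"wx":0,"wy":0,"wz":0,"fingers":1},{"x":-100,"y":0,"z":160,"wx":0,"wy":0,"wz":0,"fingers":1},{"x":-100,"y":0,"z":160,"wx":0,"wy":0,"wz":0,"fingers":1},{"x":-100,"y":0,"z":160,"wx":0,"wy":0,"wz":0,"fingers":1},{"x":-100,"y":0,"z":160,"wx":0,"wy":0,"wz":0,"fingers":1}]'

```text
time: 34.52
tool_pos: [0.4605, -0.0053, 0.2466]
tcp_rot: [-2.214, 0.007, 2.222]
wrist_force: [-0.4, -0.3, -0.3]
width: 0.0
```

```bash
python3 - <<'E'
from cup import *
d2=cap('scene');cv2.imwrite('pics/s8.png',cv2.resize(d2['frame'][110:230,290:410],None,fx=5,fy=5,interpolation=2)[...,::-1])
t=cap('top');save(t,'pics/t8.png')
d=cap('wrist');save(d,'pics/w8.png');s=monitor.read_state();print(s['tool_pos'],s['wrist_force'],s['time'])
p=cloud(d)
m=(p[...,2]>.098)&(p[...,2]<.109)&(p[...,0]>.49)&(p[...,0]<.6)&(abs(p[...,1])<.045)
q=p[m];print('front top',len(q),np.percentile(q[:,0],[1,50,99]).round(4))
E
```

```text
[ 0.46106613 -0.00533603  0.2472422 ] [0.04663049 0.47178326 0.35080937] 34.675
front top 2848 [0.5775 0.5855 0.5941]
```

View pics/w8.png

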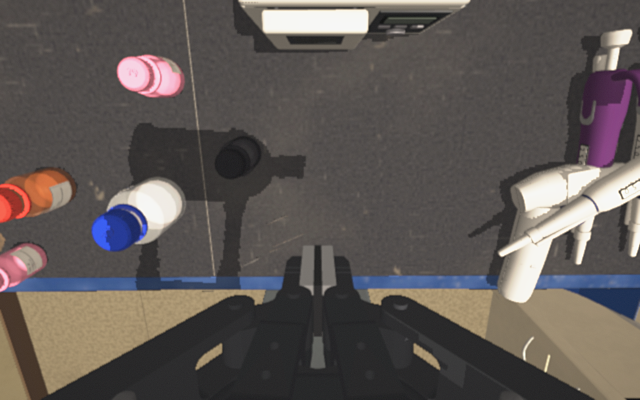

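View pics/s8.png

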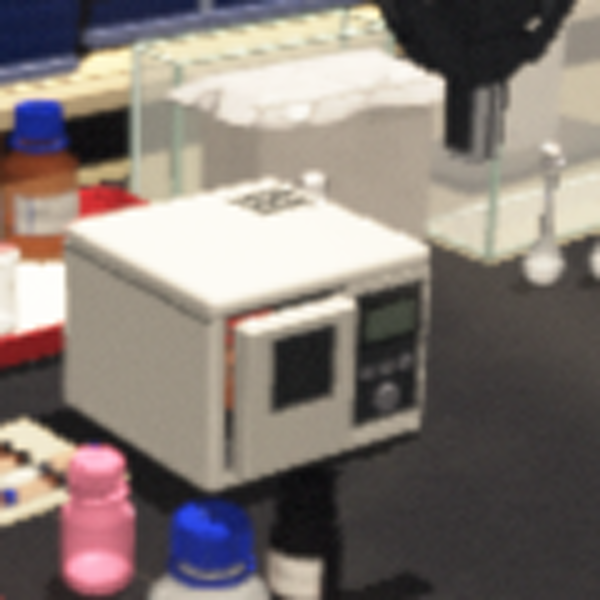

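```bash
python3 - <<'E'
from cup import *
import pickle
for n in('top','scene'):
  for k,c in(('start',pickle.load(open(n+'0.pkl','rb'))),('now',cap(n))):
    p=cloud(c);m=(p[...,2]>.03)&(p[...,2]<.095)&(p[...,0]>.56)&(p[...,0]<.592)&(p[...,1]>-.04)&(p[...,1]<.028)
    q=p[m];print(n,k,len(q),np.percentile(q[:,0],[10,50]).round(4))
    if n=='scene':
      z=c['frame'][145:215,300:385]; cv2.imwrite(f'pics/cmp_{k}.png',cv2.resize(z,None,fx=4,fy=4)[...,::-1])
a=np.hstack([cv2.imread('pics/cmp_start.png'),cv2.imread('pics/cmp_now.png')]);cv2.imwrite('pics/cmp.png',a)
E
```

```text
top start 136 [0.5797 0.5803]
top now 143 [0.5799 0.5806]
scene start 418 [0.575  0.5771]
scene now 412 [0.5753 0.5774]
```

View pics/cmp.png

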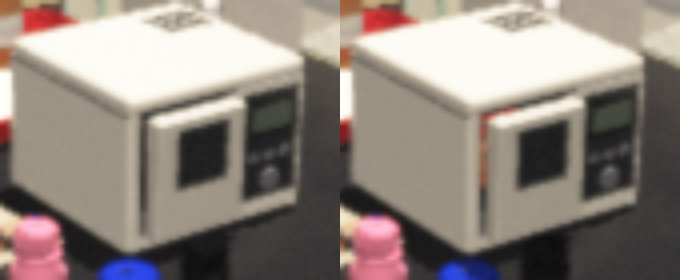

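The drawer front stands within 0.3 mm of where it was at the start, so the catch is holding it. The bottle shows upright inside, and the robot is clear.

```bash
python3 -c "
from workcell import finish_job; print(finish_job())"
```

```text
the job is handed in; nothing more can be done
None
```

The small red-capped bottle is in the drawer's cup, the drawer is shut on its catch, and I handed the job in at about 35 s. No verdict was reported.

- **Release:** I pushed the drawer to its end stop, with the last reading about 12 N. It then sprang fully open.
- **Loading:** I gripped the bottle by its cap and lowered it into the cup with no contact force felt. Its cap top then stood 24 mm above its height on the bench, which matches the cup floor. Both cameras put its axis within about 2 mm of the measured cup axis.
- **Closing:** I pushed the drawer to the same stop at about 12 N and backed off. The front now stands within 0.3 mm of its starting position in both the scene and top cameras. The scene view shows the red cap and amber body through the gap beside the drawer front. The gripper is clear and its force reading is noise only.

**Disagreements:** the wrist and top cameras differed by 2 to 4 mm in x throughout, so I placed the bottle by positions relative to the cup.

**Not measured:** the bottle's pose was not measured again after the drawer shut, only seen through the gap. I also did not re-measure the two other bottles. The robot never touched them, and they look unmoved in the last wrist picture.

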